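# Reset the globe valve to two turns open

## Task

The white bottle stands in the way of the valve's crank handle: stand it upright in the empty grey tray and let go of it. Then take the crank handle, turn the valve wheel clockwise (seen from above) until it is fully shut against its stop, and back it off exactly two full turns. Finish there still gripping the crank handle, and leave all the other things on the bench where they are.

Things in the scene. Friction and masses are not known exactly. Their poses are not given: they have to be found in the camera images.
- valve: fixed globe-valve test block: an aluminium base plate 170 x 110 x 12 mm, a steel pipe 260 mm long along the block's x axis with its centre line 40 mm up (end flanges 52 mm across), a brass valve body in the middle and a small round gauge on the pipe at +x (top 85 mm up). Origin on the bench, right under the upright stem, which is the wheel's axis; z up.
- valve_wheel (a joint): turn of the valve's level hand wheel (dark steel, 122 mm outside diameter, top of rim 95 mm above the bench) about its upright stem, in rad, many-turn: 0 is fully shut against a rigid stop, it grows anticlockwise seen from above as the valve opens, up to 18.85 (three turns). It starts 2.6 to 6.0 open. Light even drag, about 2 N at the handle, no spring: it stays where it is left. At 0 the crank handle stands on the -x side of the stem in the block's frame.
- handle: the crank handle: a black upright plastic sleeve, 18 mm diameter and 55 mm tall, on the wheel's rim 55 mm from the stem axis, the only upright thing on the wheel. It spins freely on its own pin, so a gripper that holds it firmly can go round the circle without turning. Origin at the centre of the sleeve's lower end, 97 mm above the bench; its top is at 152 mm.
- handle_grip (a point): point on the sleeve's axis 30 mm above its lower end (127 mm above the bench): where to grip it
- bottle: loose white plastic bottle of about 0.25 kg, standing close beside the wheel on the valve block's -y side, 190 mm tall: round body 58 mm diameter up to 110 mm, a neck of 26 mm, and a grey round cap of 30 mm diameter from 145 to 190 mm above its base, good to grip from above. Origin at the centre of its underside, z up.
- tray: fixed empty grey open tray 170 mm (its x) x 150 mm (its y), walls 40 mm high and 4 mm thick, floor 4 mm thick; either left or right of the valve, the like-sized bin with dividers and fittings in it stands on the other side. Origin at the centre of its underside.
- spanner: loose bystander: steel open-end spanner 150 mm long, lying on the bench beside the valve block
- gland_nut: loose bystander: brass ring nut 28 mm across, 12 mm high, lying near the valve block
- jar: loose bystander: small jar 56 mm diameter, 60 mm tall
- elbow: loose bystander: copper pipe elbow with 52 mm legs, 32 mm high
- screwdriver: loose bystander: screwdriver lying at the back of the bench
- tape_roll: loose bystander: roll of clear tape, 84 mm diameter, 25 mm high, at the back of the bench
Not all that is in view belongs to the job. Of the things that look like the bottle, the middle-sized one is meant. Leave any purple look-alike of the tray alone.

How it is judged:
On the way, in this order (a step that is already met when the one before it is completed fails the run):
1. the bottle stands upright on the tray's floor, let go (x of bottle in the frame of tray between -0.06 and 0.06 m and y of bottle in the frame of tray between -0.05 and 0.05 m and z of bottle in the frame of tray below 0.012 m and angle between bottle's own z axis and vertical below 0.1 rad and linear speed of bottle below 0.02 m/s and contact force between the fingers and bottle below 0.2 N), for 0.2 s.
2. the valve is shut against its stop, turned by the crank handle (value of joint valve_wheel below 0.06 rad and contact force between the fingers and handle above 1 N), for 0.15 s.
At the end, for the whole second after the job is handed in: The wheel rests two turns (12.57 rad, within 0.25) open from its stop, the fingers still grip the crank handle (over 4 N, grasp point within 20 mm of its axis, 35 mm of the grip point), and the bottle stands upright (within 0.1 rad) on the tray floor, not touched by the fingers (all of step 1 and value of joint valve_wheel between 12.316 and 12.816 rad and velocity of joint valve_wheel between -0.1 and 0.1 rad/s and contact force between the fingers and handle above 4 N and distance between the grasp point and handle_grip below 0.035 m and horizontal distance between the grasp point and handle_grip below 0.02 m); the arm keeps its last pose, push and grip.
It fails at once if the bottle is tipped over (angle between bottle's own z axis and vertical above 0.6 rad).
It fails at once if a bystander on the bench is pushed away by more than 30 mm (distance of any of spanner, gland_nut, jar, elbow, screwdriver, tape_roll from where it was at the start of the episode above 0.03 m).
It also fails if it takes over 72 s, if anything falls off the work surface, if the arm or the gripper's body presses on something with over 40 N, if the wrist force passes 120 N, or if a joint passes its speed limit or range.

## Robot

A 6-joint arm with a two-finger parallel gripper is mounted at the origin on the work surface. World frame = base frame: x ahead of the robot, y to its left, z up, the work surface at z = 0. Lengths are in m, angles in rad, forces in N, time in s.
With the tool pointing down it reaches from about 0.375 to 0.9 m from the base axis. Payload 3.1 kg.
Tool frame: the origin (TCP) lies at the centre of the arm's flange, where the gripper is bolted on; the fingertips stand 182 mm ahead of it and the grasp point (between the pads) lies 164 mm ahead of it; z points along the fingers, y is the line along which they close (so a half turn about z gives the same grasp; the last joint's range is limited). The gripper opens to 87 mm and grips with 3 to 60 N. Pads are 19 mm wide; open, the fingers measure 117 mm over their backs; the gripper's body (75 mm by 190 mm) begins 51 mm behind the grasp point.
Start: joints at [-1.466, 0.527, 1.433, -0, 1.181, -0.178], TCP at [0.175, -0.6, 0.405] pointing down, gripper open.
Joint ranges: [-3.08, 3.08], [-0.75, 2.2], [0.22, 2.44], [-1.43, 4.57], [0, 2.65], [-2.85, 2.85]. Speed limits (rad/s): [2.79, 2.79, 3.14, 3.14, 3.14, 3.14].

## Interface

Orientations are given as a unit quaternion [x, y, z, w].
In Python, from rig import * gives the robot as it stands.
- The arm moves only by the tool move_arm, never from a script. Its argument "commands" is a list that holds one entry, the list of rows, each a list of 6 numbers: the shift along the tool's x, y, z in units of 40 mm (1.0 is 40 mm), then the turn, a rotation vector about the tool's x, y, z in rad. A call has 1 to 12 rows; each row is the pose to reach, as a shift and turn from the pose commanded when the call began, along the tool's axes at that moment; what a row does not reach only later rows make up. A row lasts 1/8 s, in which the tool goes at most 62.5 mm and 10.7 degrees, less where a joint would pass 70% of its speed; a pose out of reach is approached as far as the arm can. A call with a gripper value outside its range is refused whole. "claw" is the closure, from -1 (fully open) to 1 (shut), so that 0 is half open, set as the call begins (left out, the last holds). The fingers move at their own pace and stop on an object; "squeeze" is the grip in N (left out, the last holds). Time passes only in rows, so rows that repeat a pose let the fingers close. It gives the time, the measured TCP pose, the force, the opening and the grip force at its end, in the units of the state.
- get_obs(): the state, without advancing time (a new reading comes with each control period).
- camera(name): name is "side" or "top"; returns a dict with "pixels" (480x640x3 uint8, blue, green, red), "range_z" (480x640 float32, m along the optical axis (not along the pixel's ray), 0 where there is no reading), "camera_matrix" (3x3 intrinsics, pixels), "extrinsics" (4x4, takes a point from world to camera coordinates). Camera axes: x right, y up, looking along -z (the intrinsics and any distortion apply to the point x, -y, -z); pixel columns grow to the right and rows downward; lengths in m; the calibration is good to about 2 mm. A picture is of the moment at which its call begins.
- hand_in(): hands the job in; it is judged then, once.
The state is a dict: "time": time; "q": joint angles; "joint_velocities": joint speeds; "joint_torque": joint torques, N m; "position": TCP position; "tool_rot": TCP orientation; "ft_force": force on the tool from outside, world axes, zero at the start; "moment": the same for the moment, N m; "grip_width": finger opening in m; "grip_force": force on a finger pad.
Only numpy, scipy, OpenCV 4.12 (cv2) and the standard library are available. Lean on these libraries where they do the work, as an engineer would, in place of code of your own. Each camera call takes 0.05 s, during which the arm holds its last target. There are 200 camera calls.

## Working session

There is one attempt and no reset: what is moved stays moved. The work goes in short steps, Python scripts to look and compute and a tool call to move; the robot and the scene stay as the last step left them, time stands still between calls to the robot, and variables do not carry over. Pictures are saved under pics/ and viewed, at most 10 in all, crops included, and the job is handed in when it is done.

Besides the shell and the picture viewer there is one more tool, called after "Request:" in YAML: its name, and indented under it one key for each argument. move_arm: Moves the arm, as the interface text tells. Its arguments: {"type":"object","properties":{"commands":{"type":"array","items":{"type":"array","items":{"type":"array","items":{"type":"number"}}}},"claw":{"type":"number"},"squeeze":{"type":"number"}},"required":["commands"]}

```bash
mkdir -p pics; ls; cat > h.py <<'E'
from rig import *
import numpy as np, cv2
def shot(n,f):
    c=camera(n); np.savez(''+f+'.npz',**c); cv2.imwrite('pics/'+f+'.png',c['pixels']); return c
def cloud(c):
    K,E,z=c['camera_matrix'],c['extrinsics'],c['range_z']
    v,u=np.mgrid[:480,:640]
    p=np.stack([(u-K[0,2])/K[0,0]*z,-(v-K[1,2])/K[1,1]*z,-z,np.ones_like(z)],-1)
    w=(p@np.linalg.inv(E).T)[...,:3]; w[z==0]=np.nan
    return w
def load(f): return dict(np.load(''+f+'.npz'))
E
python3 - <<'E'
from h import *
s=get_obs();print(s)
for n in('top','side'):
    c=shot(n,n+'1');print(c['camera_matrix'],c['extrinsics'])
E
```

```text
pics
{'time': 0.0, 'q': array([-1.46546689e+00,  5.28509224e-01,  1.43392520e+00, -1.59363814e-05,
        1.18137276e+00, -1.78506268e-01]), 'joint_velocities': array([ 0.00030102, -0.00014627,  0.00121068,  0.00192014, -0.00031166,
        0.0014545 ]), 'joint_torque': array([-2.36859771e-03, -4.40044677e+01, -1.76594728e+01,  6.32244092e-02,
        5.82991086e-02, -1.79178937e-04]), 'position': array([ 0.17501086, -0.5996376 ,  0.40373745]), 'tool_rot': array([ 9.89945517e-01,  1.41444859e-01,  3.31406397e-05, -1.10679115e-03]), 'ft_force': array([ 0.0192991 ,  0.71942086, -0.47748561]), 'moment': array([-0.02936802,  0.04183368,  0.01413939]), 'grip_force': 0.0, 'grip_width': 0.08699427851387097}
[[530.82574922   0.         324.64374648]
 [  0.         530.82574922 232.82326997]
 [  0.           0.           1.        ]] [[ 0.01211204 -0.99973125  0.01976679 -0.13429841]
 [ 0.98757459  0.01505767  0.15642792 -0.55899763]
 [-0.15668352  0.01762652  0.98749156 -1.50138462]
 [ 0.          0.          0.          1.        ]]
[[533.04035126   0.         312.72880739]
 [  0.         533.04035126 237.46930542]
 [  0.           0.           1.        ]] [[-0.9933445  -0.1139827  -0.01657257  0.52885673]
 [ 0.06722567 -0.69056769  0.72013677 -0.17989078]
 [-0.09352761  0.7142298   0.69363418 -1.31494691]
 [ 0.          0.          0.          1.        ]]
```

View pics/top1.png

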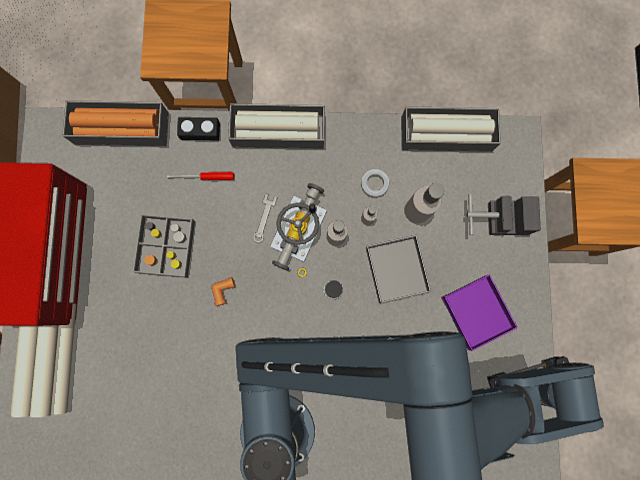

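View pics/side1.png

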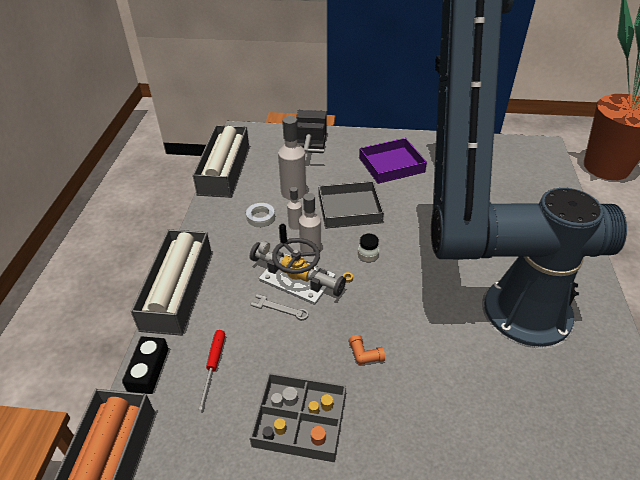

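Top view: bottle look-alikes are at (338,233) next to the wheel, (369,216) small and (425,203) large. The middle-sized one is (338,233). The grey empty tray is at (398,268), the purple look-alike at (480,312) and the divided bin at (165,246). The handle appears to be at (312,209). Next I'll measure these and check with a crop.

```bash
python3 - <<'E'
from h import *
c=load('top1');w=cloud(c)
def circ(p): 
    A=np.c_[2*p[:,:2],np.ones(len(p))];x=np.linalg.lstsq(A,(p[:,:2]**2).sum(1),rcond=None)[0]
    return x[:2],np.sqrt(x[2]+x[:2]@x[:2])
for n,(u,v) in dict(mid=(338,233),small=(369,216),big=(425,203)).items():
    b=w[v-30:v+30,u-25:u+25].reshape(-1,3); b=b[~np.isnan(b[:,2])]
    zt=np.percentile(b[b[:,2]>.05][:,2],99)if (b[:,2]>.05).any() else 0
    t=b[b[:,2]>zt-.012]; print(n,zt,t[:,:2].mean(0),t[:,:2].min(0),t[:,:2].max(0),len(t))
# wheel
b=w[180:275,265:330].reshape(-1,3)
r=b[(b[:,2]>.085)&(b[:,2]<.1)]; print('rim',circ(r),len(r),r.min(0),r.max(0))
h=b[(b[:,2]>.14)&(b[:,2]<.16)];print('handle',len(h),h.mean(0) if len(h) else '',h.min(0),h.max(0))
# tray
m=np.zeros((480,640),bool);m[225:310,355:440]=1
q=m&(w[...,2]>.028)&(w[...,2]<.05)
p=w[q][:,:2].astype(np.float32);print('tray',cv2.minAreaRect(p))
# pipe
pi=w[180:275,265:330].reshape(-1,3);pi=pi[(pi[:,2]>.04)&(pi[:,2]<.075)];print('pipe',pi.min(0),pi.max(0),cv2.fitLine(pi[:,:2].astype(np.float32),cv2.DIST_HUBER,0,.01,.01).ravel())
s=load('side1');ws=cloud(s)
b=ws[185:300,240:350].reshape(-1,3)
r=b[(b[:,2]>.085)&(b[:,2]<.1)]; print('side rim',r.min(0),r.max(0))
h=b[(b[:,2]>.105)&(b[:,2]<.16)&(np.hypot(b[:,0]-.62,b[:,1]-.05)<.12)]
ht=ws[222:248,276:288];print(ht[::5,::4].round(3))
cap=ws[192:212,300:318].reshape(-1,3);print('cap',np.nanmedian(cap,0),np.nanmax(cap,0))
a=cv2.resize(c['pixels'][170:280,260:380],(600,550),interpolation=2); d=cv2.resize(s['pixels'][180:310,235:355],(200*3-90,550),interpolation=2)
cv2.imwrite('pics/crop.png',np.hstack([a,d])[:, :800] if 0 else cv2.resize(np.hstack([a,d]),(800,400)))
E
```

```text
mid 0.19726551141083287 [ 0.55832192 -0.15978669] [ 0.54501775 -0.17239507] [ 0.57252746 -0.14601202] 97
small 0.14221862141709485 [ 0.6135785  -0.25458709] [ 0.60315625 -0.26363704] [ 0.62283322 -0.24413641] 45
big 0.2670982401255069 [ 0.63985195 -0.40324686] [ 0.61968301 -0.42350212] [ 0.66053778 -0.38331252] 203
rim (array([ 0.5888404 , -0.05314647]), np.float64(0.05334694414394125)) 608 [ 0.51970305 -0.13540827  0.0853389 ] [0.68113662 0.01238652 0.0999864 ]
handle 35 [ 0.61674613 -0.08830812  0.1516335 ] [ 0.60990572 -0.09486486  0.14155041] [ 0.62602276 -0.08106505  0.15923982]
tray ((0.4616204798221588, -0.3409959375858307), (0.16996806859970093, 0.15070445835590363), 13.524810791015625)
pipe [ 0.45291214 -0.13942159  0.040049  ] [0.70580825 0.02440154 0.07499943] [ 0.9203529  -0.39108905  0.56826025 -0.04409953]
side rim [ 0.52016221 -0.26057112  0.08503404] [0.6757164  0.01395243 0.0998743 ]
[[[ 0.671 -0.264 -0.003]
  [ 0.66  -0.265 -0.003]
  [ 0.648 -0.266 -0.002]]

 [[ 0.669 -0.246 -0.006]
  [ 0.621 -0.082  0.149]
  [ 0.611 -0.082  0.15 ]]

 [[ 0.665 -0.224 -0.005]
  [ 0.623 -0.083  0.131]
  [ 0.612 -0.082  0.133]]

 [[ 0.66  -0.196  0.002]
  [ 0.623 -0.081  0.116]
  [ 0.613 -0.082  0.116]]

 [[ 0.657 -0.179 -0.001]
  [ 0.645 -0.176  0.003]
  [ 0.614 -0.081  0.099]]

 [[ 0.632 -0.063  0.097]
  [ 0.623 -0.071  0.089]
  [ 0.631 -0.158  0.003]]]
cap [ 0.56378262 -0.16059082  0.15739231] [ 0.61485962 -0.14076687  0.19492013]
```

View pics/crop.png

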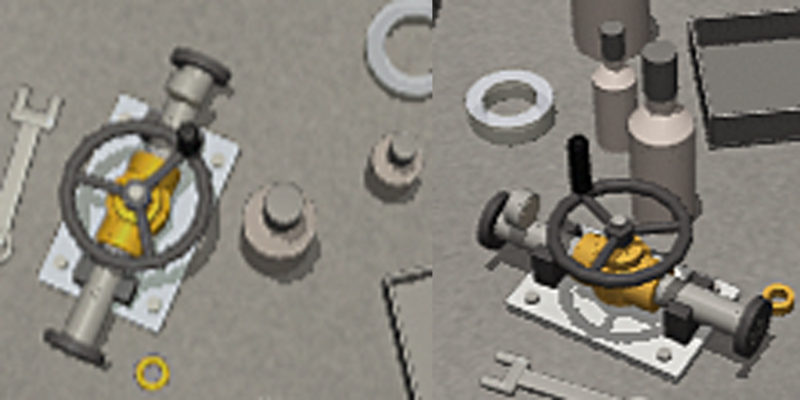

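The crop confirms the mid-sized bottle: its cap is at (283,205) in the left half, right beside the wheel. The handle is at (190,138), with the gauge at the +x end. Its cap top measures about 0.19 m, which fits. The other two measure 0.14 and 0.27 m.

```bash
cat >> h.py <<'E'
from scipy.spatial.transform import Rotation as R
def units(t):
    s=get_obs();M=R.from_quat(s['tool_rot']).as_matrix()
    return ((np.array(t)-s['position'])@M/.04).round(2)
def ang(p,c): return np.arctan2(p[1]-c[1],p[0]-c[0])
E
python3 - <<'E'
from h import *
from scipy.optimize import least_squares
for f,sl in(('top1',np.s_[180:275,265:330]),('side1',np.s_[185:300,240:350])):
    b=cloud(load(f))[sl].reshape(-1,3)
    r=b[(b[:,2]>.086)&(b[:,2]<.1)]
    r=r[np.hypot(*(r[:,:2]-[.583,-.053]).T)<.075]; r=r[np.hypot(*(r[:,:2]-[.583,-.053]).T)>.038]
    g=least_squares(lambda x:np.hypot(r[:,0]-x[0],r[:,1]-x[1])-x[2],[.583,-.053,.055],loss='soft_l1',f_scale=.002).x
    print(f,g,len(r))
c=load('top1');w=cloud(c)
pl=(w[...,2]>.008)&(w[...,2]<.018); pl[:180]=0;pl[275:]=0;pl[:,:265]=0;pl[:,330:]=0
print(cv2.minAreaRect(w[pl][:,:2].astype(np.float32)))
print(units([.558,-.16,.404]),units([.558,-.16,.334]))
E
```

```text
top1 [ 0.57979111 -0.04848706  0.0539433 ] 462
side1 [ 0.57968579 -0.04461381  0.05395494] 574
((0.584441065788269, -0.04334881156682968), (0.2846304774284363, 0.1934729367494583), 0.5987191796302795)
[12.27 -7.87  0.02] [12.27 -7.87  1.77]
```

Request:
move_arm:
  commands:
    - [[1, -0.6, 0, 0, 0, 0], [2.2, -1.4, 0, 0, 0, 0], [3.4, -2.2, 0, 0, 0, 0], [4.6, -2.9, 0, 0, 0, 0], [5.8, -3.7, 0, 0, 0, 0], [7, -4.5, 0, 0, 0, 0], [8.2, -5.3, 0, 0, 0, 0], [9.4, -6, 0, 0, 0, 0], [10.5, -6.7, 0, 0, 0, 0], [11.4, -7.3, 0, 0, 0, 0], [12, -7.7, 0, 0, 0, 0], [12.27, -7.87, 0, 0, 0, 0]]
  claw: -1

```text
time: 1.6
position: [0.5587, -0.1589, 0.4043]
tool_rot: [0.99, 0.142, -0.0, -0.0]
ft_force: [0.8, -1.0, 0.2]
grip_width: 0.0869
grip_force: 0.0
```

```bash
python3 - <<'E'
from h import *
print(get_obs()['position'],units([.558,-.16,.334]))
E
```

```text
[ 0.558677   -0.15892018  0.40429744] [-0.02  0.02  1.76]
```

Request:
move_arm:
  commands:
    - [[0, 0.02, 0.5, 0, 0, 0], [0, 0.02, 1.1, 0, 0, 0], [0, 0.02, 1.5, 0, 0, 0], [0, 0.02, 1.75, 0, 0, 0], [0, 0.02, 1.75, 0, 0, 0]]

```text
time: 2.22
position: [0.5581, -0.1614, 0.3341]
tool_rot: [0.99, 0.141, -0.001, -0.0]
ft_force: [-0.1, -0.6, 1.1]
grip_width: 0.0864
grip_force: 0.0
```

Request:
move_arm:
  commands:
    - [[0, 0, 0, 0, 0, 0], [0, 0, 0, 0, 0, 0], [0, 0, 0, 0, 0, 0], [0, 0, 0, 0, 0, 0], [0, 0, 0, 0, 0, 0], [0, 0, 0, 0, 0, 0], [0, 0, 0, 0, 0, 0], [0, 0, 0, 0, 0, 0]]
  claw: 1
  squeeze: 25

```text
time: 3.22
position: [0.5582, -0.161, 0.3347]
tool_rot: [0.99, 0.141, -0.0, -0.0]
ft_force: [0.3, 0.0, 0.0]
grip_width: 0.0295
grip_force: 25.0
```

Request:
move_arm:
  commands:
    - [[0, 0, -0.4, 0, 0, 0], [0, 0, -1, 0, 0, 0], [0, 0, -1.6, 0, 0, 0], [-0.2, 0.2, -2, 0, 0, 0], [-0.7, 0.7, -2, 0, 0, 0], [-1.3, 1.3, -2, 0, 0, 0], [-1.9, 1.9, -2, 0, 0, 0], [-2.5, 2.5, -2, 0, 0, 0], [-3, 3.05, -2, 0, 0, 0], [-3.4, 3.45, -2, 0, 0, 0], [-3.58, 3.64, -2, 0, 0, 0], [-3.58, 3.64, -2, 0, 0, 0]]

```text
time: 4.72
position: [0.4611, -0.3415, 0.4148]
tool_rot: [0.99, 0.141, 0.0, -0.0]
ft_force: [-0.4, 0.1, -2.3]
grip_width: 0.0294
grip_force: 25.0
```

```bash
python3 - <<'E'
from h import *
print(get_obs()['position'],units([.4616,-.341,.339]))
E
```

```text
[ 0.46111153 -0.34148705  0.41478803] [ 0.01 -0.01  1.89]
```

Request:
move_arm:
  commands:
    - [[0, 0, 0.5, 0, 0, 0], [0, 0, 1, 0, 0, 0], [0, 0, 1.4, 0, 0, 0], [0, 0, 1.65, 0, 0, 0], [0, 0, 1.8, 0, 0, 0], [0, 0, 1.88, 0, 0, 0], [0, 0, 1.9, 0, 0, 0], [0, 0, 1.9, 0, 0, 0]]

```text
time: 5.72
position: [0.4616, -0.3411, 0.3391]
tool_rot: [0.99, 0.141, 0.0, 0.0]
ft_force: [0.3, -1.4, -2.8]
grip_width: 0.0292
grip_force: 25.0
```

Request:
move_arm:
  commands:
    - [[0, 0, 0.02, 0, 0, 0], [0, 0, 0.03, 0, 0, 0], [0, 0, 0.03, 0, 0, 0]]

```text
time: 6.1
position: [0.4618, -0.3411, 0.3386]
tool_rot: [0.99, 0.141, 0.0, 0.001]
ft_force: [0.1, 1.6, 5.4]
grip_width: 0.0297
grip_force: 25.1
```

Contact made. Now I'll let go and rise.

Request:
move_arm:
  commands:
    - [[0, 0, 0, 0, 0, 0], [0, 0, 0, 0, 0, 0], [0, 0, 0, 0, 0, 0], [0, 0, 0, 0, 0, 0], [0, 0, 0, 0, 0, 0], [0, 0, 0, 0, 0, 0], [0, 0, -0.4, 0, 0, 0], [0, 0, -1, 0, 0, 0], [0, 0, -1.6, 0, 0, 0], [0, 0, -2, 0, 0, 0]]
  claw: -1

```text
time: 7.35
position: [0.4617, -0.3411, 0.4198]
tool_rot: [0.99, 0.141, 0.001, 0.001]
ft_force: [0.2, 0.1, -0.4]
grip_width: 0.0872
grip_force: 0.0
```

```bash
python3 - <<'E'
from h import *
c=shot('top','top2');w=cloud(c);s=shot('side','side2')
b=w.reshape(-1,3);k=b[(np.hypot(b[:,0]-.46,b[:,1]+.34)<.05)];k=k[(k[:,2]>.17)&(k[:,2]<.21)]
print(len(k),k.mean(0) if len(k) else '')
b=cloud(s)[185:300,240:400].reshape(-1,3)
k=b[(np.hypot(b[:,0]-.46,b[:,1]+.34)<.05)]
for lo,hi in((.02,.1),(.15,.2)):
    j=k[(k[:,2]>lo)&(k[:,2]<hi)];print(len(j),j.mean(0) if len(j) else '')
b=cloud(s)[200:265,265:300].reshape(-1,3);h=b[(b[:,2]>.105)&(b[:,2]<.155)&(np.hypot(b[:,0]-.6,b[:,1]+.07)<.06)];print('handle side',h.mean(0),h.min(0),h.max(0))
print(get_obs()['position'],units([.617,-.088,.42]),units([.617,-.088,.292]))
cv2.imwrite('pics/s2.png',s['pixels'][100:340,200:520])
E
```

```text
0 
423 [ 0.46148815 -0.31839061  0.060858  ]
0 
handle side [ 0.61588007 -0.08181372  0.13171064] [ 0.5748863  -0.09503824  0.10520504] [ 0.62721859 -0.04233612  0.15432931]
[ 0.46193475 -0.3413117   0.42016333] [ 5.49 -4.99 -0.01] [ 5.49 -5.01  3.19]
```

View pics/s2.png

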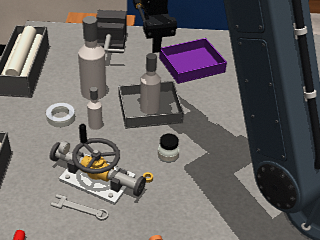

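The side crop shows the bottle standing upright in the grey tray at (150,90), with the wheel and handle at (82,135) untouched. Now I'll move to the handle.

Request:
move_arm:
  commands:
    - [[0.4, -0.4, 0, 0, 0, 0], [1.2, -1.1, 0, 0, 0, 0], [2.1, -1.9, 0, 0, 0, 0], [3, -2.7, 0, 0, 0, 0], [3.9, -3.5, 0, 0, 0, 0], [4.7, -4.3, 0, 0, 0, 0], [5.3, -4.8, 0, 0, 0, 0], [5.49, -5, 0, 0, 0, 0], [5.49, -5, 0.3, 0, 0, 0], [5.49, -5, 0.9, 0, 0, 0], [5.49, -5, 1.4, 0, 0, 0], [5.49, -5, 1.6, 0, 0, 0]]

```text
time: 8.95
position: [0.6151, -0.0888, 0.3513]
tool_rot: [0.99, 0.14, -0.002, -0.001]
ft_force: [0.3, 0.5, -0.0]
grip_width: 0.087
grip_force: 0.0
```

```bash
python3 - <<'E'
from h import *
print(get_obs()['position'],units([.617,-.088,.293]))
E
```

```text
[ 0.61512737 -0.08879058  0.35134014] [ 0.06 -0.    1.46]
```

Request:
move_arm:
  commands:
    - [[0.03, 0, 0.5, 0, 0, 0], [0.03, 0, 1, 0, 0, 0], [0.03, 0, 1.35, 0, 0, 0], [0.03, 0, 1.5, 0, 0, 0], [0.03, 0, 1.5, 0, 0, 0]]

```text
time: 9.57
position: [0.6175, -0.0874, 0.2934]
tool_rot: [0.99, 0.141, -0.0, -0.0]
ft_force: [1.0, 0.2, 0.2]
grip_width: 0.0869
grip_force: 0.0
```

Request:
move_arm:
  commands:
    - [[0, 0, 0, 0, 0, 0], [0, 0, 0, 0, 0, 0], [0, 0, 0, 0, 0, 0], [0, 0, 0, 0, 0, 0], [0, 0, 0, 0, 0, 0], [0, 0, 0, 0, 0, 0], [0, 0, 0, 0, 0, 0], [0, 0, 0, 0, 0, 0], [0, 0, 0, 0, 0, 0]]
  claw: 1
  squeeze: 25

```text
time: 10.7
position: [0.618, -0.0877, 0.2936]
tool_rot: [0.99, 0.141, 0.001, 0.001]
ft_force: [2.3, -2.7, -2.5]
grip_width: 0.0171
grip_force: 25.0
```

```bash
python3 - <<'E'
from h import *
s=get_obs();p=s['position'];print(p,s['grip_width'],s['ft_force'])
c=np.array([.580,-.0465]);print(np.hypot(*(p[:2]-c)),np.degrees(ang(p,c)))
E
```

```text
[ 0.61795856 -0.08773323  0.29359313] 0.017123200933367416 [ 2.3458422 -2.7121329 -2.5163244]
0.05604490984673274 -47.367895598372954
```

```bash
cat >> h.py <<'E'
def arc(c,steps,r=.055,t0=None):
    s=get_obs();M=R.from_quat(s['tool_rot']).as_matrix();p=s['position']
    t=ang(p,c) if t0 is None else t0
    q0=np.array([c[0]+r*np.cos(t),c[1]+r*np.sin(t)])
    out=[]
    for a in np.cumsum(np.radians(steps)):
        q=np.array([c[0]+r*np.cos(t+a),c[1]+r*np.sin(t+a)])-q0
        out.append([*(np.array([q[0],q[1],0])@M/.04).round(2)[:2].tolist(),0,0,0,0])
    print(np.degrees(t),out)
E
python3 - <<'E'
from h import *
arc([.58,-.0465],[-5,-10]+[-12]*8+[-5,0])
E
```

```text
-47.367895598372954 [[-0.11, 0.05, 0, 0, 0, 0], [-0.34, 0.12, 0, 0, 0, 0], [-0.63, 0.14, 0, 0, 0, 0], [-0.91, 0.11, 0, 0, 0, 0], [-1.18, 0.02, 0, 0, 0, 0], [-1.43, -0.13, 0, 0, 0, 0], [-1.64, -0.32, 0, 0, 0, 0], [-1.81, -0.56, 0, 0, 0, 0], [-1.92, -0.82, 0, 0, 0, 0], [-1.98, -1.1, 0, 0, 0, 0], [-1.99, -1.22, 0, 0, 0, 0], [-1.99, -1.22, 0, 0, 0, 0]]
```

Request:
move_arm:
  commands:
    - [[-0.11, 0.05, 0, 0, 0, 0], [-0.34, 0.12, 0, 0, 0, 0], [-0.63, 0.14, 0, 0, 0, 0], [-0.91, 0.11, 0, 0, 0, 0], [-1.18, 0.02, 0, 0, 0, 0], [-1.43, -0.13, 0, 0, 0, 0], [-1.64, -0.32, 0, 0, 0, 0], [-1.81, -0.56, 0, 0, 0, 0], [-1.92, -0.82, 0, 0, 0, 0], [-1.98, -1.1, 0, 0, 0, 0], [-1.99, -1.22, 0, 0, 0, 0], [-1.99, -1.22, 0, 0, 0, 0]]

```text
time: 12.2
position: [0.5269, -0.0613, 0.2935]
tool_rot: [0.99, 0.142, -0.001, -0.001]
ft_force: [-1.9, 1.8, 1.6]
grip_width: 0.0174
grip_force: 25.0
```

```bash
python3 - <<'E'
from h import *
c=np.array([.580,-.0465]);s=get_obs();p=s['position'];print(p,s['ft_force'],s['grip_force'],np.hypot(*(p[:2]-c)),np.degrees(ang(p,c)))
arc(c,[-7]*5+[-5]*4+[0])
E
```

```text
[ 0.52689291 -0.06129412  0.29350527] [-1.90718187  1.80376086  1.63407492] 25.000917877664506 0.05512920531091158 -164.43368507911688
-164.43368507911688 [[0.01, -0.17, 0, 0, 0, 0], [0.04, -0.33, 0, 0, 0, 0], [0.1, -0.49, 0, 0, 0, 0], [0.17, -0.64, 0, 0, 0, 0], [0.26, -0.79, 0, 0, 0, 0], [0.33, -0.88, 0, 0, 0, 0], [0.41, -0.97, 0, 0, 0, 0], [0.5, -1.05, 0, 0, 0, 0], [0.6, -1.12, 0, 0, 0, 0], [0.6, -1.12, 0, 0, 0, 0]]
```

Request:
move_arm:
  commands:
    - [[0.01, -0.17, 0, 0, 0, 0], [0.04, -0.33, 0, 0, 0, 0], [0.1, -0.49, 0, 0, 0, 0], [0.17, -0.62, 0, 0, 0, 0], [0.22, -0.72, 0, 0, 0, 0], [0.22, -0.72, 0, 0, 0, 0]]

```text
time: 12.95
position: [0.5278, -0.0316, 0.2935]
tool_rot: [0.99, 0.141, 0.0, -0.001]
ft_force: [-1.8, 3.1, 1.9]
grip_width: 0.0171
grip_force: 25.0
```

```bash
python3 - <<'E'
from h import *
c=np.array([.580,-.0465]);s=get_obs();p=s['position'];print(p,s['ft_force'],s['grip_force'],np.hypot(*(p[:2]-c)),np.degrees(ang(p,c)))
arc(c,[-2]*6)
E
```

```text
[ 0.52784493 -0.03164678  0.29349684] [-1.84060985  3.06286415  1.88109251] 25.001343794374407 0.054228866030250365 164.10359807593733
164.10359807593733 [[0.03, -0.04, 0, 0, 0, 0], [0.05, -0.08, 0, 0, 0, 0], [0.08, -0.12, 0, 0, 0, 0], [0.11, -0.15, 0, 0, 0, 0], [0.14, -0.19, 0, 0, 0, 0], [0.18, -0.23, 0, 0, 0, 0]]
```

Request:
move_arm:
  commands:
    - [[0.03, -0.04, 0, 0, 0, 0], [0.05, -0.08, 0, 0, 0, 0], [0.07, -0.12, 0, 0, 0, 0], [0.07, -0.12, 0, 0, 0, 0]]

```text
time: 13.45
position: [0.5293, -0.027, 0.2935]
tool_rot: [0.99, 0.141, 0.0, -0.0]
ft_force: [-2.5, 0.0, -0.1]
grip_width: 0.0173
grip_force: 25.0
```

```bash
python3 - <<'E'
from h import *
c=np.array([.580,-.0465]);s=get_obs();p=s['position'];print(p,s['ft_force'],s['grip_force'],np.hypot(*(p[:2]-c)),np.degrees(ang(p,c)))
E
```

```text
[ 0.52934928 -0.02704484  0.29350402] [-2.52827384  0.03730004 -0.11704257] 25.000742147585697 0.054258629450629786 158.98800118752774
```

No stop reached yet; I'll continue in 2 mm steps.

Request:
move_arm:
  commands:
    - [[0.02, -0.04, 0, 0, 0, 0], [0.04, -0.07, 0, 0, 0, 0], [0.05, -0.1, 0, 0, 0, 0], [0.05, -0.1, 0, 0, 0, 0]]

```text
time: 13.95
position: [0.5299, -0.0253, 0.2935]
tool_rot: [0.99, 0.143, -0.001, 0.003]
ft_force: [-4.8, -14.3, -0.7]
grip_width: 0.0169
grip_force: 25.0
```

```bash
python3 - <<'E'
from h import *
c=np.array([.580,-.0465]);s=get_obs();p=s['position'];print(p,s['ft_force'],s['grip_force'],np.hypot(*(p[:2]-c)),np.degrees(ang(p,c)))
E
```

```text
[ 0.52987119 -0.02531276  0.29349987] [ -4.80316996 -14.32493378  -0.67498105] 24.999008114471053 0.054422396342681756 157.08836239166348
```

The stop is at 157.1°, which matches the block yaw of -23° + 180°. I'll hold there briefly, then plan the back-off.

Request:
move_arm:
  commands:
    - [[0.01, -0.02, 0, 0, 0, 0], [0.01, -0.02, 0, 0, 0, 0], [0.01, -0.02, 0, 0, 0, 0]]

```text
time: 14.32
position: [0.53, -0.025, 0.2935]
tool_rot: [0.99, 0.143, -0.001, 0.004]
ft_force: [-7.2, -16.8, 0.4]
grip_width: 0.0173
grip_force: 25.0
```

```bash
python3 - <<'E'
from h import *
c=np.array([.5803,-.0468]);s=get_obs();p=s['position'];print(p,s['ft_force'],s['grip_force'],np.hypot(*(p[:2]-c)),np.degrees(ang(p,c)))
arc(c,[6,12]+[18]*8+[12,6])
E
```

```text
[ 0.52995997 -0.02503047  0.29351999] [ -7.19712333 -16.75502742   0.43562991] 24.998846719233825 0.05484552258562128 156.61394399008162
156.61394399008162 [[-0.09, 0.12, 0, 0, 0, 0], [-0.22, 0.37, 0, 0, 0, 0], [-0.32, 0.79, 0, 0, 0, 0], [-0.28, 1.22, 0, 0, 0, 0], [-0.11, 1.61, 0, 0, 0, 0], [0.18, 1.94, 0, 0, 0, 0], [0.54, 2.16, 0, 0, 0, 0], [0.96, 2.25, 0, 0, 0, 0], [1.39, 2.21, 0, 0, 0, 0], [1.79, 2.04, 0, 0, 0, 0], [2.01, 1.87, 0, 0, 0, 0], [2.11, 1.76, 0, 0, 0, 0]]
```

Request:
move_arm:
  commands:
    - [[-0.12, 0.17, 0, 0, 0, 0], [-0.25, 0.42, 0, 0, 0, 0], [-0.35, 0.84, 0, 0, 0, 0], [-0.31, 1.27, 0, 0, 0, 0], [-0.14, 1.66, 0, 0, 0, 0], [0.15, 1.99, 0, 0, 0, 0], [0.51, 2.21, 0, 0, 0, 0], [0.93, 2.3, 0, 0, 0, 0], [1.36, 2.26, 0, 0, 0, 0], [1.76, 2.09, 0, 0, 0, 0], [1.98, 1.92, 0, 0, 0, 0], [2.08, 1.81, 0, 0, 0, 0]]

```text
time: 15.82
position: [0.6311, -0.0677, 0.2936]
tool_rot: [0.99, 0.142, 0.001, 0.001]
ft_force: [-1.1, -3.8, -1.2]
grip_width: 0.017
grip_force: 25.0
```

```bash
python3 - <<'E'
from h import *
c=np.array([.5803,-.0468]);s=get_obs();p=s['position'];print(p,s['ft_force'],s['tool_rot'],s['grip_force'],np.hypot(*(p[:2]-c)),np.degrees(ang(p,c)))
arc(c,[6,12]+[18]*8+[12,6])
E
```

```text
[ 0.63112948 -0.06774223  0.293572  ] [-1.08063308 -3.80939133 -1.21768702] [9.89885897e-01 1.41860365e-01 9.70125434e-04 7.78496206e-04] 24.999618765741616 0.054974655909373046 -22.392123392212117
-22.392123392212117 [[0.08, -0.12, 0, 0, 0, 0], [0.21, -0.37, 0, 0, 0, 0], [0.3, -0.79, 0, 0, 0, 0], [0.25, -1.22, 0, 0, 0, 0], [0.08, -1.61, 0, 0, 0, 0], [-0.21, -1.93, 0, 0, 0, 0], [-0.59, -2.15, 0, 0, 0, 0], [-1.01, -2.23, 0, 0, 0, 0], [-1.44, -2.19, 0, 0, 0, 0], [-1.83, -2.01, 0, 0, 0, 0], [-2.05, -1.83, 0, 0, 0, 0], [-2.15, -1.72, 0, 0, 0, 0]]
```

Request:
move_arm:
  commands:
    - [[0.08, -0.12, 0, 0, 0, 0], [0.21, -0.37, 0, 0, 0, 0], [0.3, -0.79, 0, 0, 0, 0], [0.25, -1.22, 0, 0, 0, 0], [0.08, -1.61, 0, 0, 0, 0], [-0.21, -1.93, 0, 0, 0, 0], [-0.59, -2.15, 0, 0, 0, 0], [-1.01, -2.23, 0, 0, 0, 0], [-1.44, -2.19, 0, 0, 0, 0], [-1.83, -2.01, 0, 0, 0, 0], [-2.05, -1.83, 0, 0, 0, 0], [-2.15, -1.72, 0, 0, 0, 0]]

```text
time: 17.32
position: [0.5291, -0.0254, 0.2936]
tool_rot: [0.99, 0.141, 0.003, -0.0]
ft_force: [5.7, 0.4, -7.7]
grip_width: 0.0171
grip_force: 25.0
```

```bash
python3 - <<'E'
from h import *
c=np.array([.5803,-.0468]);s=get_obs();p=s['position'];print(p,s['ft_force'],s['tool_rot'],s['grip_force'],np.hypot(*(p[:2]-c)),np.degrees(ang(p,c)))
arc(c,[6,12]+[18]*8+[12,6])
E
```

```text
[ 0.52911482 -0.02536868  0.29363068] [ 5.71735552  0.40173139 -7.70342756] [ 9.90055591e-01  1.40646965e-01  2.88861696e-03 -1.14852660e-04] 24.999283041161107 0.0554907538620576 157.2808541928739
157.2808541928739 [[-0.08, 0.12, 0, 0, 0, 0], [-0.21, 0.37, 0, 0, 0, 0], [-0.3, 0.79, 0, 0, 0, 0], [-0.26, 1.22, 0, 0, 0, 0], [-0.08, 1.61, 0, 0, 0, 0], [0.21, 1.93, 0, 0, 0, 0], [0.58, 2.15, 0, 0, 0, 0], [1.0, 2.24, 0, 0, 0, 0], [1.43, 2.19, 0, 0, 0, 0], [1.82, 2.01, 0, 0, 0, 0], [2.04, 1.83, 0, 0, 0, 0], [2.14, 1.73, 0, 0, 0, 0]]
```

Request:
move_arm:
  commands:
    - [[-0.07, 0.12, 0, 0, 0, 0], [-0.2, 0.37, 0, 0, 0, 0], [-0.29, 0.79, 0, 0, 0, 0], [-0.25, 1.22, 0, 0, 0, 0], [-0.07, 1.61, 0, 0, 0, 0], [0.21, 1.93, 0, 0, 0, 0], [0.58, 2.15, 0, 0, 0, 0], [1, 2.24, 0, 0, 0, 0], [1.43, 2.19, 0, 0, 0, 0], [1.82, 2.01, 0, 0, 0, 0], [2.04, 1.83, 0, 0, 0, 0], [2.14, 1.73, 0, 0, 0, 0]]

```text
time: 18.82
position: [0.6309, -0.0682, 0.2936]
tool_rot: [0.99, 0.142, 0.001, 0.001]
ft_force: [1.9, -3.5, -2.0]
grip_width: 0.0173
grip_force: 25.0
```

```bash
python3 - <<'E'
from h import *
c=np.array([.5803,-.0468]);s=get_obs();p=s['position'];print(p,s['ft_force'],s['tool_rot'],s['grip_force'],np.hypot(*(p[:2]-c)),np.degrees(ang(p,c)))
arc(c,[6,12]+[18]*8+[12,6])
E
```

```text
[ 0.63089341 -0.06816793  0.29362088] [ 1.89951596 -3.51596997 -2.01796912] [9.89897162e-01 1.41781652e-01 1.06711415e-03 6.58646443e-04] 24.999472087729373 0.05492068268255278 -22.89657753843927
-22.89657753843927 [[0.08, -0.12, 0, 0, 0, 0], [0.22, -0.37, 0, 0, 0, 0], [0.31, -0.79, 0, 0, 0, 0], [0.26, -1.22, 0, 0, 0, 0], [0.09, -1.61, 0, 0, 0, 0], [-0.2, -1.93, 0, 0, 0, 0], [-0.57, -2.15, 0, 0, 0, 0], [-0.99, -2.24, 0, 0, 0, 0], [-1.42, -2.2, 0, 0, 0, 0], [-1.81, -2.02, 0, 0, 0, 0], [-2.03, -1.84, 0, 0, 0, 0], [-2.13, -1.74, 0, 0, 0, 0]]
```

Request:
move_arm:
  commands:
    - [[0.08, -0.12, 0, 0, 0, 0], [0.22, -0.37, 0, 0, 0, 0], [0.31, -0.79, 0, 0, 0, 0], [0.26, -1.22, 0, 0, 0, 0], [0.09, -1.61, 0, 0, 0, 0], [-0.2, -1.93, 0, 0, 0, 0], [-0.57, -2.15, 0, 0, 0, 0], [-0.99, -2.24, 0, 0, 0, 0], [-1.42, -2.2, 0, 0, 0, 0], [-1.81, -2.02, 0, 0, 0, 0], [-2.03, -1.84, 0, 0, 0, 0], [-2.13, -1.74, 0, 0, 0, 0]]

```text
time: 20.32
position: [0.5292, -0.0253, 0.2936]
tool_rot: [0.99, 0.141, 0.003, 0.0]
ft_force: [7.7, -0.6, -7.6]
grip_width: 0.0175
grip_force: 25.0
```

Request:
move_arm:
  commands:
    - [[0, 0, 0, 0, 0, 0], [0, 0, 0, 0, 0, 0], [0, 0, 0, 0, 0, 0]]

```text
time: 20.7
position: [0.5292, -0.0254, 0.2936]
tool_rot: [0.99, 0.141, 0.002, 0.001]
ft_force: [5.7, -4.2, -6.8]
grip_width: 0.0171
grip_force: 25.0
```

```bash
python3 - <<'E'
from h import *
c=np.array([.5803,-.0468]);s=get_obs();p=s['position'];print(p,s['ft_force'],s['grip_force'],np.hypot(*(p[:2]-c)),np.degrees(ang(p,c)))
i=shot('side','side3');t=shot('top','top3')
cv2.imwrite('pics/fin.png',np.hstack([cv2.resize(i['pixels'][100:340,200:520],(480,360)),cv2.resize(t['pixels'][150:350,240:440],(320,360))]))
E
```

```text
[ 0.5292166  -0.02538339  0.29361098] [ 5.71866199 -4.22285793 -6.83731773] 24.99948758399114 0.055391193873810085 157.25423523783454
```

View pics/fin.png

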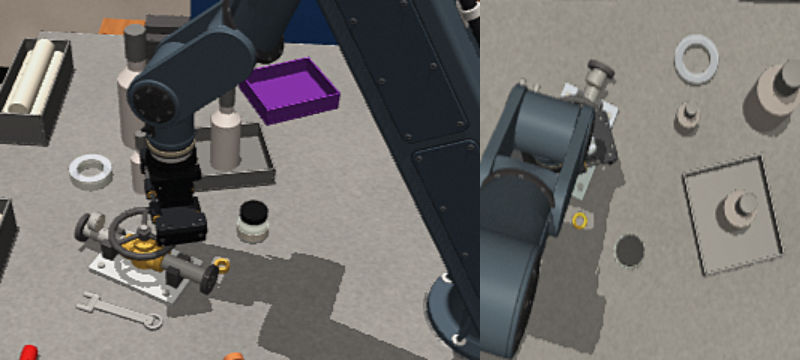

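The picture shows the bottle upright in the grey tray (top view at (738,210)), the gripper on the handle and the bystanders in place. The handle is at 157.25° against 156.6–157.1° at the stop, so it is two turns open.

```bash
python3 -c "
from h import *
print(hand_in())"
```

```text
the job is handed in; nothing more can be done
None
```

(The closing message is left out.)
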